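Turn the block heater up four clicks and start it

TASK

Turn the heater's black click-stop dial clockwise (seen from above) by exactly four clicks from where it stands, pushing it round gently with a fingertip in its finger bay and never going past the fourth click; then, with the dial left there, press the green start button fully down with a fingertip and let it spring back. Do not grip anything, and leave the tube rack, the bottle and the tip box where they stand.

Things in the scene. Friction and masses are not known exactly. Their poses are not given: they have to be found in the camera images.
- heater: Dry-block heater, fixed: a light grey box 220 (x) x 380 (y) x 70 mm high, origin at the centre of its underside at bench level, x from its front (towards the robot) to its rear, y to its left. The dial's axis is at (-10, 110) mm in this frame, the start button at (-60, 0) mm; a tube block with caps up to 20 mm above the box's top covers x -80 to 80, y -170 to -40 mm.
- dial (a joint): Dial angle in rad, growing clockwise from above. Click positions every 0.524 (30 degrees) from 0 to 3.665, each at a white tick; stops at -0.2 and 3.87. It starts at rest on 0, 0.524 or 1.047. A sprung plunger holds it: pushing at the bay takes about 4 to 6 N to leave a click, and past half way (15 degrees) it snaps on by itself to the next and stays there.
- dial_center (a point): Point on the dial's vertical axis at the dial's top, 94 mm above the bench. The dial is a black disc with a scalloped rim, 88 mm across, on a grey flange 92 mm across; its axis stays still as it turns.
- dial_bay (a point): Centre of the floor of the dial's finger bay, 34 mm from the dial's axis, 76 mm above the bench; goes round with the dial; x points outward, z up. The bay is a wedge-shaped cut-out 18 mm deep, open above and outward, about 40 mm wide here, with a white line along its floor; inward it ends at a hub of 16 mm radius. Pushing its clockwise-side wall turns the dial clockwise.
- dial_rim (a point): Point on the dial in the middle of the bay, 40 mm from the axis, 76 mm above the bench; it goes round with the dial, and four clicks (120 degrees) carry it 69 mm in a straight line from its start.
- start_button (a joint): Travel of the start button in m: 0 up, 0.006 fully down. It is sprung: about 4 N holds it fully down, and it returns by itself.
- start_button_top (a point): Centre of the top of the green round start button (28 mm across) in its grey housing; it is pressed straight down.
- rack: Green tube rack, loose, 70 x 130 x 45 mm with tube caps to 57 mm; origin at the centre of its underside. To be left alone.
- bottle: Amber reagent bottle with blue cap, loose, 56 mm across and 115 mm high; origin at the centre of its underside. To be left alone.
- tip_box: Blue pipette-tip box with clear lid, loose, 85 x 120 x 67 mm; origin at the centre of its underside. To be left alone.

How it is judged:
By the outcome, as a careful person would: the job done as asked, in the order asked, and still so for the second after the job is handed in, with the robot touching nothing.
It also fails if it takes over 64 s, if anything falls off the work surface, if the arm or the gripper's body presses on something with over 40 N, if the wrist force passes 120 N, or if a joint passes its speed limit or range.

ROBOT

A 6-joint arm with a two-finger parallel gripper is mounted at the origin on the work surface. World frame = base frame: x ahead of the robot, y to its left, z up, the work surface at z = 0. Lengths are in m, angles in rad, forces in N, time in s.
With the tool pointing down it reaches from about 0.4 to 0.925 m from the base axis. Payload 12.5 kg.
Tool frame: the origin (TCP) lies on the centre line of the jaws, within the pads' length; the fingertips stand 14 mm ahead of it and the grasp point (between the pads) lies 5 mm behind it; z points along the fingers, y is the direction in which the jaws open and shut (so a half turn about z gives the same grasp; the last joint's range is limited). The gripper opens to 95 mm and grips with 3 to 60 N. Pads are 20 mm wide; open, the fingers measure 119 mm over their backs; the gripper's body (75 mm by 180 mm) begins 59 mm behind the grasp point.
Start: joints at [1.05, 0.491, 1.559, -0, 1.092, -0.106], TCP at [0.252, 0.572, 0.229] pointing down, gripper open.
Joint ranges: [-3.1, 3.1], [-0.84, 2.19], [0.05, 2.79], [-1.13, 4.28], [0.06, 2.93], [-2.69, 2.69]. Speed limits (rad/s): [2.22, 2.22, 2.79, 3.14, 3.14, 3.14].

INTERFACE

Orientations are given as a rotation vector (axis times angle).
In Python, from rig import manip gives the robot as it stands. The module is installed in compiled form; this text tells all that it offers.
- The arm moves only by the shell command python3 -m inch 'ROWS' [FORCE]. ROWS is JSON, a list of rows, each a list of 7 numbers: the turn, a rotation vector about the world's x, y, z in rad, then the shift along the world's x, y, z in m, then the closure, from 0 (fully open) to 1 (shut). In form: [[rx, ry, rz, dx, dy, dz, grip], ...]. A call has exactly 8 rows; each row is the pose to reach, as a shift and turn from the pose commanded when the call began; what a row does not reach only later rows make up. A row lasts 1/12 s, in which the tool goes at most 41.7 mm and 7.16 degrees, less where a joint would pass 70% of its speed; a pose out of reach is approached as far as the arm can. A call with a gripper value outside its range is refused whole. The fingers move at their own pace and stop on an object; FORCE is the grip in N (left out, the last holds). Time passes only in rows, so rows that repeat a pose let the fingers close, or fill a call up. It gives the time, the measured TCP pose, the force and the opening at its end, in the units of the state.
- manip.state(): the state, without advancing time (a new reading comes with each control period).
- manip.camera(name): name is "scene" or "top" or "wrist"; returns the picture (420x560x3 uint8, red, green, blue); there is no depth.
- manip.get_calibration(name): a dict with "fx", "fy", "cx", "cy" (pixels), "view" (4x4, takes a point from world to camera coordinates). Camera axes: x right, y down, z forward; pixel columns grow to the right and rows downward; lengths in m; the calibration is good to about 2 mm. The wrist camera is an equidistant fisheye: a pixel r from the principal point sees the ray r / f radians off the axis. A picture is of the moment at which its call begins: read the wrist's pose just before it. get_calibration takes no time and is no camera call; for the wrist camera it gives the pose at the moment of the call.
- manip.finish_job(): hands the job in, once; it reports no verdict.
Trained networks look in the newest picture that a camera, given by its name, has taken for a name from the list of things; names that differ only in an ending like _2 or _b are one class to them, and where a whole thing is asked for, a point or a joint stands for the part that bears it (a point fixed in the world has none). Each returns a list of dicts, best first, with "conf" (0 to 1); they miss things now and then, are a little off and sometimes report something else, mostly with a low value. They report only what shows in the picture. A call takes as long as a camera call.
- manip.trace(camera, thing): "region" (420x560 bool, what is visible of it) and "rect" ([centre column, centre row, width, height] in pixels, round what is visible of it).
- manip.place_of(camera, thing): "location" ([column, row] in pixels: a listed point, or the origin of a listed thing).
The state is a dict: "clock": time; "joint_pos": joint angles; "qvel": joint speeds; "tau": joint torques, N m; "tool_pos": TCP position; "tool_rot": TCP orientation; "ft_force": force on the tool from outside, world axes, zero at the start; "wrist_torque": the same for the moment, N m; "width": finger opening in m.
Only numpy, scipy, OpenCV 4.12 (cv2) and the standard library are available. Lean on these libraries where they do the work, as an engineer would, in place of code of your own. Each camera call takes 0.05 s, during which the arm holds its last target. There are 200 camera calls.

## Working session

There is one attempt and no reset: what is moved stays moved. The work goes in short steps, Python scripts to look and compute and a shell command to move; the robot and the scene stay as the last step left them, time stands still between calls to the robot, and variables do not carry over. Pictures are saved under pics/ and viewed, about 8 in all and at most 12, crops included, and the job is handed in when it is done.

```bash
mkdir -p pics; cat > h.py <<'E'
import numpy as np, cv2
from rig import manip
def ray(cam,px):
    c=manip.get_calibration(cam); V=np.array(c["view"]); 
    u=(px[0]-c["cx"])/c["fx"]; v=(px[1]-c["cy"])/c["fy"]
    if cam=="wrist":
        r=np.hypot(u,v); d=np.array([np.sin(r)*u/max(r,1e-9),np.sin(r)*v/max(r,1e-9),np.cos(r)])
    else: d=np.array([u,v,1.])
    R=V[:3,:3]; return -R.T@V[:3,3], R.T@d
def atz(cam,px,z):
    o,d=ray(cam,px); return o+d*(z-o[2])/d[2]
def snap(cam,name,big=False):
    im=manip.camera(cam); cv2.imwrite(f"pics/{name}.png",im[:,:,::-1]); return im
E
python3 - <<'E'
from h import *
Z=dict(dial_center=.094,dial_bay=.076,dial_rim=.076,start_button_top=.08,heater=0,rack=0,bottle=0,tip_box=0)
ims=[]
for cam in ("top","scene"):
    ims.append(snap(cam,cam+"0"))
    for t,z in Z.items():
        for r in manip.place_of(cam,t)[:1]:
            print(cam,t,round(r["conf"],2),np.round(r["location"],1),np.round(atz(cam,r["location"],z),4))
s=manip.state();print(s["clock"],s["tool_pos"],s["tool_rot"],s["width"],s["ft_force"])
E
```

```text
top dial_center 0.78 [209.5 203.5] [0.5878 0.1671 0.094 ]
top dial_bay 0.89 [199.4 197.5] [0.6036 0.194  0.076 ]
top dial_rim 0.97 [198.4 197.1] [0.6045 0.1964 0.076 ]
top start_button_top 0.53 [252.5 239.5] [0.5054 0.066  0.08  ]
top heater 0.86 [262.7 219.5] [0.5578 0.0443 0.    ]
top rack 0.77 [368.5 247.6] [ 0.4896 -0.2261  0.    ]
top bottle 0.55 [174.8 154.2] [0.7233 0.2729 0.    ]
top tip_box 0.67 [144.  202.9] [0.5963 0.3469 0.    ]
scene dial_center 0.76 [333.1 183.9] [0.5793 0.1617 0.094 ]
scene dial_bay 0.73 [344.8 192.6] [0.6008 0.1841 0.076 ]
scene dial_rim 0.86 [347.3 193.8] [0.6077 0.1874 0.076 ]
scene start_button_top 0.65 [287.5 177.7] [0.4918 0.0766 0.08  ]
scene heater 0.92 [288. 223.] [0.5714 0.0456 0.    ]
scene rack 0.96 [174.1 230.8] [ 0.4944 -0.2271  0.    ]
scene bottle 0.89 [391.2 237.1] [0.7152 0.2561 0.    ]
scene tip_box 0.93 [397.5 202.9] [0.6012 0.3468 0.    ]
0.9 [0.25186548 0.57202382 0.22865976] [6.46811879e-01 3.07421397e+00 1.42656342e-04] 0.09470673634837065 [0.99690707 0.48974312 0.42617495]
```

View pics/top0.png

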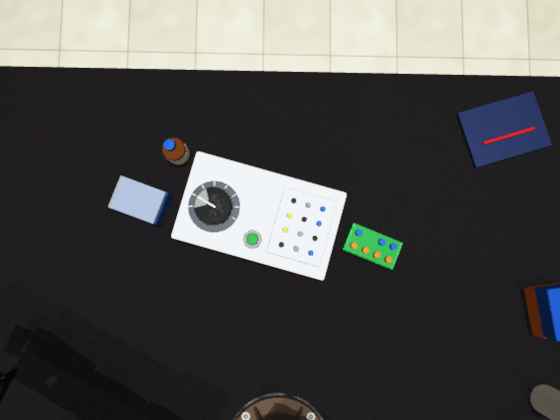

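View pics/scene0.png

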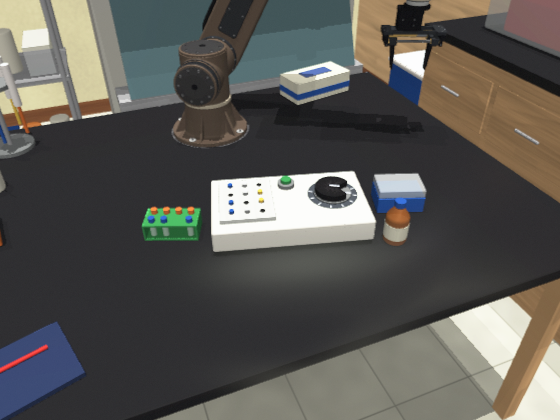

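```bash
python3 -m inch '[[0,0,0,0.02,-0.025,0.01,1],[0,0,0,0.04,-0.055,0.02,1],[0,0,0,0.06,-0.085,0.03,1],[0,0,0,0.08,-0.115,0.04,1],[0,0,0,0.1,-0.145,0.05,1],[0,0,0,0.12,-0.175,0.06,1],[0,0,0,0.14,-0.2,0.07,1],[0,0,0,0.16,-0.22,0.08,1]]' 5
python3 -m inch '[[0,0,0,0.02,-0.03,0,1],[0,0,0,0.04,-0.06,0,1],[0,0,0,0.06,-0.09,0,1],[0,0,0,0.08,-0.12,0,1],[0,0,0,0.1,-0.15,0,1],[0,0,0,0.12,-0.17,0,1],[0,0,0,0.13,-0.18,0,1],[0,0,0,0.13,-0.18,0,1]]'
python3 - <<'E'
from h import *
from scipy.spatial.transform import Rotation as R
s=manip.state();print(s["clock"],s["tool_pos"],s["joint_pos"],s["width"]);print(R.from_rotvec(s["tool_rot"]).as_matrix().round(3))
im=snap("wrist","w1")
Z=dict(dial_center=.094,dial_bay=.076,dial_rim=.076,start_button_top=.08,heater=0,bottle=0,tip_box=0)
for t,z in Z.items():
    for r in manip.place_of("wrist",t)[:1]:
        print(t,round(r["conf"],2),np.round(r["location"],1),np.round(atz("wrist",r["location"],z),4))
for t,z in dict(dial_center=.094,start_button_top=.08).items():
    for r in manip.trace("wrist",t)[:1]: print(t,r["conf"],r["rect"])
cv2.imwrite("pics/w1b.png",cv2.resize(im[:,:,::-1],None,fx=1.42,fy=1.42))
E
```

```text
clock: 1.57
tool_pos: [0.4125, 0.3501, 0.3095]
tool_rot: [0.648, 3.074, 0.0]
ft_force: [1.4, 0.4, 0.1]
width: 0.0469
clock: 2.23
tool_pos: [0.5434, 0.1702, 0.3083]
tool_rot: [0.651, 3.073, -0.0]
ft_force: [-0.2, -0.7, -0.0]
width: 0.0003
2.2333 [0.54338589 0.17016108 0.30831273] [ 1.87574712e-01  3.39595731e-01  1.58764978e+00 -2.17056942e-04
  1.21437234e+00 -9.65548179e-01] 0.0003292706423612767
[[-0.914  0.406  0.   ]
 [ 0.406  0.914 -0.   ]
 [-0.    -0.    -1.   ]]
dial_bay 0.72 [309.6 217.4] [0.5943 0.1919 0.076 ]
dial_rim 0.6 [314.9 217.4] [0.597  0.1983 0.076 ]
start_button_top 0.72 [187.1 195.7] [0.506  0.0637 0.08  ]
heater 0.96 [213.4 220. ] [0.564  0.0549 0.    ]
bottle 0.65 [377.1 251.9] [0.7166 0.2685 0.    ]
tip_box 0.69 [401.2 164.1] [0.5979 0.3501 0.    ]
dial_center 0.72 [286.1, 216.4, 71.7, 74.3]
start_button_top 0.67 [189.7, 193.4, 19.2, 16.6]
```

View pics/w1b.png

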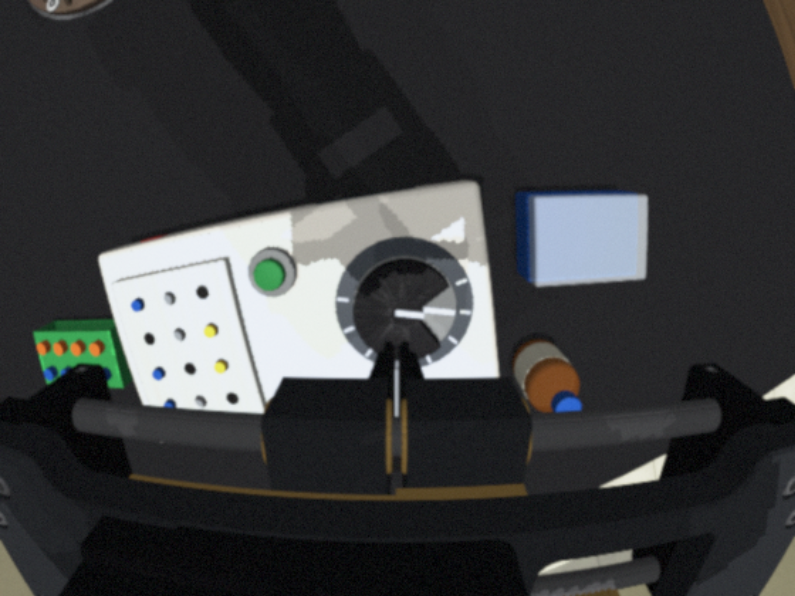

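```bash
cat >> h.py <<'E'
def proj(cam,P):
    c=manip.get_calibration(cam);V=np.array(c["view"]);p=V[:3,:3]@np.asarray(P,float)+V[:3,3]
    if cam=="wrist":
        t=np.arctan2(np.hypot(p[0],p[1]),p[2]);q=t*p[:2]/np.hypot(p[0],p[1])
    else:q=p[:2]/p[2]
    return np.array([q[0]*c["fx"]+c["cx"],q[1]*c["fy"]+c["cy"]])
E
python3 - <<'E'
from h import *
print(ray("wrist",(280,210)),manip.get_calibration("wrist")["fx"])
im=cv2.imread("pics/w1.png")
for z in(.07,.074,.08):
    print(z,atz("wrist",(284.5,215.5),z))
    for a,b in(((336/1.42,306/1.42),(472/1.42,306/1.42)),):
        print("width",np.linalg.norm(atz("wrist",a,z)-atz("wrist",b,z)))
# corners of heater top: left edge, dial side
for p in((480,182),(100,257),(499,378)): print(p,atz("wrist",np.array(p)/1.42,.07))
# tick at the bay, other ticks
for p in((462,282),(466,312),(455,340),(425,360),(350,330),(343,300)):print(p,atz("wrist",np.array(p)/1.42,.074))
S=4;C=cv2.resize(im[150:290,210:360],None,fx=S,fy=S,interpolation=cv2.INTER_CUBIC)
c=np.array([.583,.160])
for z,r,col in((.072,.046,(0,0,255)),(.094,.044,(0,255,0))):
    pts=[((proj("wrist",[c[0]+r*np.cos(t),c[1]+r*np.sin(t),z])-[210,150])*S).astype(int) for t in np.linspace(0,6.283,60)]
    cv2.polylines(C,[np.array(pts)],True,col,1)
cv2.imwrite("pics/w1c.png",C)
E
```

```text
(array([0.47121224, 0.20327903, 0.46555985]), array([ 0.24706436, -0.10341685, -0.96346466])) 325.19226210127806
0.07 [0.58157731 0.16314512 0.07      ]
width 0.12243204973188172
0.074 [0.58046127 0.16355097 0.074     ]
width 0.12119398625045245
0.08 [0.57878721 0.16415973 0.08      ]
width 0.11933689102830869
(480, 182) [0.50633486 0.26694383 0.07      ]
(100, 257) [ 0.41243746 -0.09623621  0.07      ]
(499, 378) [0.68475304 0.21821587 0.07      ]
(462, 282) [0.58082002 0.21895348 0.074     ]
(466, 312) [0.60796124 0.21217148 0.074     ]
(455, 340) [0.62882428 0.1932923  0.074     ]
(425, 360) [0.63590151 0.16069016 0.074     ]
(350, 330) [0.58162869 0.11002698 0.074     ]
(343, 300) [0.55371073 0.11635911 0.074     ]
```

View pics/w1c.png

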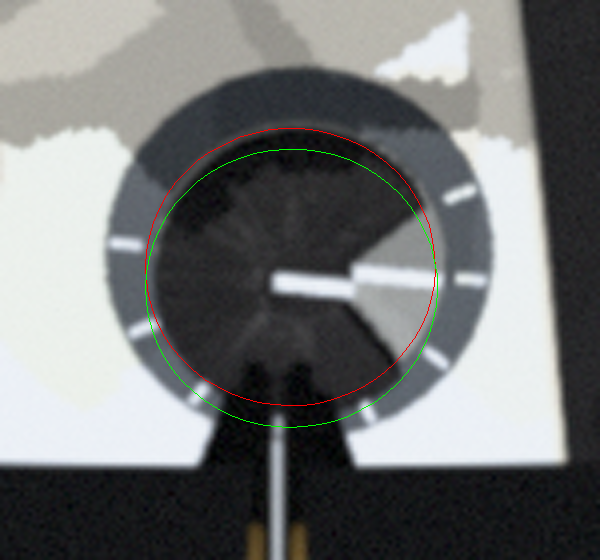

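```bash
python3 - <<'E'
from h import *
from scipy.optimize import least_squares
px=np.array([(460,193),(470,280),(437,358),(367,412),(202,390),(142,328),(126,244)])/4+[210,150]
P=np.array([atz("wrist",p,.071)[:2] for p in px])
f=least_squares(lambda q:np.hypot(*(P-q[:2]).T)-q[2],[.58,.16,.055])
c=f.x[:2];print(f.x,f.fun.round(4));d=P-c;print(np.degrees(np.arctan2(d[:,1],d[:,0])).round(1))
for p in((356,270),(435,277),(425,210),(352,262),(350,300),(400,370)):
    q=atz("wrist",np.array(p)/4+[210,150],.076)[:2]-c;print(p,np.hypot(*q).round(4),np.degrees(np.arctan2(q[1],q[0])).round(1))
E
```

```text
[0.58180193 0.16382618 0.05512127] [-0.0001 -0.0004  0.0001  0.0009 -0.0012  0.0003  0.0004]
[  90.8   60.2   30.4   -0.2  -60.   -90.3 -120.1]
(356, 270) 0.0174 63.3
(435, 277) 0.0425 61.9
(425, 210) 0.0427 92.0
(352, 262) 0.0162 72.3
(350, 300) 0.019 31.7
(400, 370) 0.0473 19.3
```

```bash
python3 -m inch '[[0,0,-0.02,0.01,0.005,-0.025,1],[0,0,-0.04,0.02,0.01,-0.055,1],[0,0,-0.06,0.03,0.014,-0.085,1],[0,0,-0.08,0.04,0.018,-0.115,1],[0,0,-0.1,0.05,0.023,-0.145,1],[0,0,-0.105,0.056,0.026,-0.165,1],[0,0,-0.105,0.058,0.0276,-0.178,1],[0,0,-0.105,0.058,0.0276,-0.178,1]]'
python3 - <<'E'
from h import *
s=manip.state();print(s["clock"],s["tool_pos"],s["tool_rot"])
im=snap("wrist","w2")
r=manip.place_of("wrist","dial_bay");print(r[0]["conf"],r[0]["location"],atz("wrist",r[0]["location"],.076)) if r else print("none")
sc=manip.camera("scene")[:,:,::-1]
C=cv2.resize(sc[140:240,270:410],(800,571),interpolation=cv2.INTER_CUBIC)
W=cv2.resize(im[:,:,::-1],(560,420))
cv2.imwrite("pics/s2.png",np.hstack([W[100:400,130:430],cv2.resize(C,(420,300))]))
E
```

```text
clock: 3.4
tool_pos: [0.599, 0.1997, 0.128]
tool_rot: [-0.806, -3.033, 0.003]
ft_force: [0.6, 0.8, 0.1]
width: 0.0006
3.4 [0.59900307 0.19974418 0.12797376] [-8.05531730e-01 -3.03280257e+00  2.77759883e-03]
0.68 [264.9, 240.2] [0.59850009 0.18933867 0.076     ]
```

View pics/s2.png

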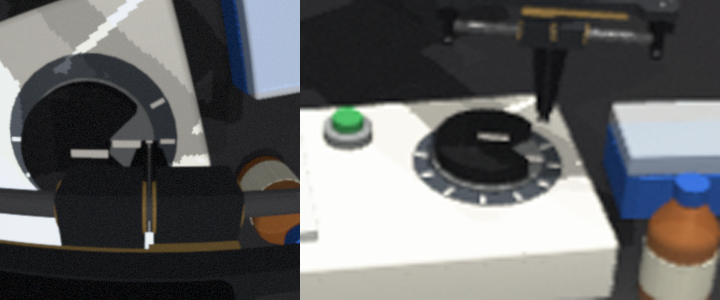

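```bash
python3 -m inch '[[0,0,0,0,-0.001,-0.006,1],[0,0,0,0,-0.001,-0.012,1],[0,0,0,0,-0.001,-0.018,1],[0,0,0,0,-0.001,-0.024,1],[0,0,0,0,-0.001,-0.03,1],[0,0,0,0,-0.001,-0.033,1],[0,0,0,0,-0.001,-0.033,1],[0,0,0,0,-0.001,-0.033,1]]'
python3 - <<'E'
from h import *
c=np.array([.582,.164]);r=.039
for a in (0,30,60,90,120):
    print(a,[tuple(((c+r*np.array([np.cos(t),np.sin(t)]))-(c+r*np.array([np.cos(np.radians(60-a)),np.sin(np.radians(60-a))]))).round(4)) for t in np.radians(60-a-np.arange(3.75,31,3.75))])
E
```

```text
clock: 4.22
tool_pos: [0.5999, 0.1986, 0.0975]
tool_rot: [-0.807, -3.036, 0.0]
ft_force: [-0.1, 0.3, 0.1]
width: 0.0002
0 [(np.float64(0.0022), np.float64(-0.0013)), (np.float64(0.0042), np.float64(-0.0028)), (np.float64(0.0062), np.float64(-0.0045)), (np.float64(0.0081), np.float64(-0.0062)), (np.float64(0.0098), np.float64(-0.0081)), (np.float64(0.0114), np.float64(-0.01)), (np.float64(0.0129), np.float64(-0.0121)), (np.float64(0.0143), np.float64(-0.0143))]
30 [(np.float64(0.0012), np.float64(-0.0023)), (np.float64(0.0023), np.float64(-0.0046)), (np.float64(0.0032), np.float64(-0.007)), (np.float64(0.0039), np.float64(-0.0094)), (np.float64(0.0045), np.float64(-0.0119)), (np.float64(0.0049), np.float64(-0.0144)), (np.float64(0.0051), np.float64(-0.0169)), (np.float64(0.0052), np.float64(-0.0195))]
60 [(np.float64(-0.0001), np.float64(-0.0026)), (np.float64(-0.0003), np.float64(-0.0051)), (np.float64(-0.0007), np.float64(-0.0076)), (np.float64(-0.0013), np.float64(-0.0101)), (np.float64(-0.0021), np.float64(-0.0125)), (np.float64(-0.003), np.float64(-0.0149)), (np.float64(-0.004), np.float64(-0.0172)), (np.float64(-0.0052), np.float64(-0.0195))]
90 [(np.float64(-0.0013), np.float64(-0.0022)), (np.float64(-0.0028), np.float64(-0.0042)), (np.float64(-0.0045), np.float64(-0.0062)), (np.float64(-0.0062), np.float64(-0.0081)), (np.float64(-0.0081), np.float64(-0.0098)), (np.float64(-0.01), np.float64(-0.0114)), (np.float64(-0.0121), np.float64(-0.0129)), (np.float64(-0.0143), np.float64(-0.0143))]
120 [(np.float64(-0.0023), np.float64(-0.0012)), (np.float64(-0.0046), np.float64(-0.0023)), (np.float64(-0.007), np.float64(-0.0032)), (np.float64(-0.0094), np.float64(-0.0039)), (np.float64(-0.0119), np.float64(-0.0045)), (np.float64(-0.0144), np.float64(-0.0049)), (np.float64(-0.0169), np.float64(-0.0051)), (np.float64(-0.0195), np.float64(-0.0052))]
```

```bash
python3 -m inch '[[0,0,-0.065,0.0022,-0.0013,0,1],[0,0,-0.131,0.0042,-0.0028,0,1],[0,0,-0.196,0.0062,-0.0045,0,1],[0,0,-0.262,0.0081,-0.0062,0,1],[0,0,-0.327,0.0098,-0.0081,0,1],[0,0,-0.393,0.0114,-0.01,0,1],[0,0,-0.458,0.0129,-0.0121,0,1],[0,0,-0.524,0.0143,-0.0143,0,1]]'
python3 - <<'E'
from h import *
snap("wrist","w3")
for cam in("top","scene","wrist"):
    manip.camera(cam)
    for t in("dial_bay","dial_rim"):
        r=manip.place_of(cam,t)
        if r: 
            d=atz(cam,r[0]["location"],.076)[:2]-[.582,.164];print(cam,t,r[0]["conf"],np.hypot(*d).round(4),np.degrees(np.arctan2(d[1],d[0])).round(1))
s=manip.state();print(s["clock"],s["tool_pos"],s["ft_force"],s["wrist_torque"])
E
```

```text
clock: 4.88
tool_pos: [0.6144, 0.1849, 0.098]
tool_rot: [1.571, 2.721, 0.002]
ft_force: [0.1, 4.8, -0.7]
width: 0.0003
scene dial_bay 0.91 0.0347 42.3
scene dial_rim 0.79 0.0396 45.7
wrist dial_bay 0.81 0.031 55.4
wrist dial_rim 0.88 0.0385 57.1
5.3833 [0.61433204 0.18451434 0.09785048] [1.11048515 3.52858662 1.37532681] [ 0.50440962 -0.19343186  0.02432269]
```

```bash
python3 -m inch '[[0,0,-0.065,0.0012,-0.0023,0,1],[0,0,-0.131,0.0023,-0.0046,0,1],[0,0,-0.196,0.0032,-0.007,0,1],[0,0,-0.262,0.0039,-0.0094,0,1],[0,0,-0.327,0.0045,-0.0119,0,1],[0,0,-0.393,0.0049,-0.0144,0,1],[0,0,-0.458,0.0051,-0.0169,0,1],[0,0,-0.524,0.0052,-0.0195,0,1]]'
cat > look.py <<'E'
from h import *
import sys
for cam in("top","scene","wrist"):
    im=manip.camera(cam); cv2.imwrite(f"pics/{cam}_{sys.argv[1]}.png",im[:,:,::-1])
    for t in("dial_bay","dial_rim"):
        r=manip.place_of(cam,t)
        if r: 
            d=atz(cam,r[0]["location"],.076)[:2]-[.582,.164];print(cam,t,r[0]["conf"],np.hypot(*d).round(4),np.degrees(np.arctan2(d[1],d[0])).round(1))
s=manip.state();d=s["tool_pos"][:2]-np.array([.582,.164]);print(s["clock"],s["tool_pos"],"ang",np.degrees(np.arctan2(d[1],d[0])),np.hypot(*d),s["ft_force"])
W=cv2.imread(f"pics/wrist_{sys.argv[1]}.png");S=cv2.imread(f"pics/scene_{sys.argv[1]}.png")
cv2.imwrite(f"pics/c_{sys.argv[1]}.png",np.hstack([W[100:400,100:460],cv2.resize(S[140:240,270:410],(420,300),interpolation=cv2.INTER_CUBIC)]))
E
python3 look.py 4
```

```text
clock: 6.05
tool_pos: [0.6196, 0.165, 0.0976]
tool_rot: [2.221, 2.221, 0.001]
ft_force: [2.3, 4.6, -2.0]
width: 0.0005
scene dial_bay 0.58 0.0419 9.9
scene dial_rim 0.6 0.0418 13.8
wrist dial_bay 0.94 0.0328 21.3
wrist dial_rim 0.93 0.0413 18.5
6.5 [0.61933578 0.16487912 0.09764181] ang 1.348849464593497 0.03734612768623096 [ 2.35063307  1.32191595 -0.58560635]
```

View pics/c_4.png

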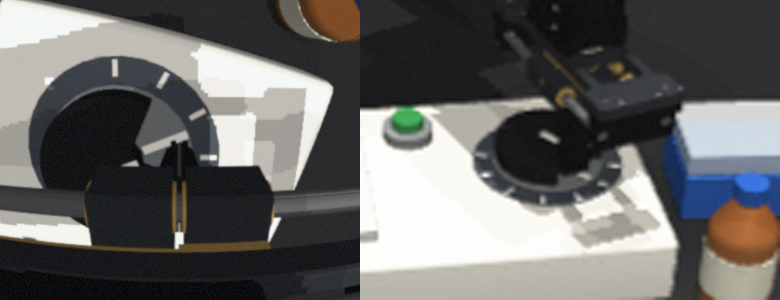

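```bash
python3 -m inch '[[0,0,-0.065,-0.0001,-0.0026,0,1],[0,0,-0.131,-0.0003,-0.0051,0,1],[0,0,-0.196,-0.0007,-0.0076,0,1],[0,0,-0.262,-0.0013,-0.0101,0,1],[0,0,-0.327,-0.0021,-0.0125,0,1],[0,0,-0.393,-0.003,-0.0149,0,1],[0,0,-0.458,-0.004,-0.0172,0,1],[0,0,-0.524,-0.0052,-0.0195,0,1]]'
python3 look.py 5
python3 -m inch '[[0,0,-0.065,-0.0013,-0.0022,0,1],[0,0,-0.131,-0.0028,-0.0042,0,1],[0,0,-0.196,-0.0045,-0.0062,0,1],[0,0,-0.262,-0.0062,-0.0081,0,1],[0,0,-0.327,-0.0081,-0.0098,0,1],[0,0,-0.393,-0.01,-0.0114,0,1],[0,0,-0.393,-0.01,-0.0114,0,1],[0,0,-0.393,-0.01,-0.0114,0,1]]'
python3 look.py 6
```

```text
clock: 7.17
tool_pos: [0.6146, 0.1455, 0.0978]
tool_rot: [2.72, 1.571, 0.002]
ft_force: [1.9, 2.1, -0.9]
width: 0.0005
scene dial_rim 0.73 0.0428 -15.2
wrist dial_bay 0.77 0.0358 -17.2
wrist dial_rim 0.81 0.0424 -17.8
7.6167 [0.61404452 0.1453507  0.09761929] ang -30.198593736407787 0.0370762379579174 [ 0.46834118 -0.58402339  0.48793788]
clock: 8.28
tool_pos: [0.6045, 0.134, 0.0979]
tool_rot: [2.972, 1.016, 0.001]
ft_force: [2.4, 0.3, 0.8]
width: 0.0003
top dial_rim 0.39 0.164 87.2
scene dial_bay 0.59 0.2172 8.4
scene dial_rim 0.64 0.0405 -33.9
wrist dial_bay 0.85 0.0379 -42.2
wrist dial_rim 0.87 0.0415 -42.5
8.7333 [0.60428842 0.13392527 0.09773331] ang -53.457808536984835 0.0374334431703879 [ 2.16531637 -0.64248914  0.74190565]
```

View pics/c_6.png

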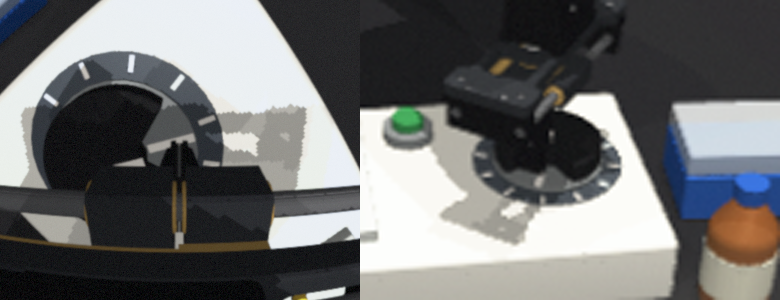

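```bash
python3 -m inch '[[0,0,-0.016,-0.0005,-0.00035,0,1],[0,0,-0.033,-0.001,-0.0007,0,1],[0,0,-0.049,-0.0016,-0.0011,0,1],[0,0,-0.065,-0.0021,-0.0014,0,1],[0,0,-0.082,-0.0026,-0.0018,0,1],[0,0,-0.098,-0.0031,-0.0021,0,1],[0,0,-0.115,-0.0037,-0.0025,0,1],[0,0,-0.131,-0.0042,-0.0028,0,1]]'
python3 look.py 7
```

```text
clock: 9.4
tool_pos: [0.5995, 0.131, 0.0975]
tool_rot: [-3.034, -0.814, 0.002]
ft_force: [0.9, -0.7, 0.5]
width: 0.0006
scene dial_bay 0.91 0.0352 -47.3
scene dial_rim 0.64 0.0433 -53.9
wrist dial_bay 0.97 0.0361 -60.3
wrist dial_rim 0.9 0.0427 -62.1
9.85 [0.59987335 0.13113381 0.09757674] ang -61.46169376163753 0.0374118049405228 [ 0.52868006 -0.37488453  0.32986245]
```

The dial snapped to the -60° tick, which is four clicks from 60°, and the force dropped to zero. I'll lift straight out and check.

```bash
python3 -m inch '[[0,0,0,0,0,0.006,1],[0,0,0,0,0,0.014,1],[0,0,0,0,0,0.024,1],[0,0,0,0,0,0.034,1],[0,0,0,-0.01,-0.01,0.05,1],[0,0,0,-0.03,-0.02,0.07,1],[0,0,0,-0.06,-0.03,0.09,1],[0,0,0,-0.09,-0.04,0.1,1]]'
python3 -m inch '[[0,0,0.1,-0.02,-0.01,0.01,1],[0,0,0.2,-0.04,-0.02,0.02,1],[0,0,0.3,-0.05,-0.03,0.03,1],[0,0,0.4,-0.05,-0.03,0.03,1],[0,0,0.5,-0.05,-0.03,0.03,1],[0,0,0.6,-0.05,-0.03,0.03,1],[0,0,0.6,-0.05,-0.03,0.03,1],[0,0,0.6,-0.05,-0.03,0.03,1]]'
python3 look.py 8
python3 - <<'E'
from h import *
for cam in("wrist","scene","top"):
    for r in manip.place_of(cam,"start_button_top")[:1]: print(cam,r["conf"],r["location"],atz(cam,r["location"],.08))
    for r in manip.trace(cam,"start_button")[:1]: print(cam,r["conf"],r["rect"],atz(cam,r["rect"][:2],.08))
W=cv2.imread("pics/wrist_8.png");S=cv2.imread("pics/top_8.png")
cv2.imwrite("pics/d8.png",np.hstack([W[:,100:500],cv2.resize(S[140:290,160:310],(420,420),interpolation=cv2.INTER_CUBIC)])[:,:800])
E
```

```text
clock: 10.52
tool_pos: [0.5096, 0.0908, 0.2003]
tool_rot: [3.033, 0.816, 0.005]
ft_force: [0.6, -0.4, -0.2]
width: 0.0004
clock: 11.18
tool_pos: [0.46, 0.0611, 0.2285]
tool_rot: [2.659, 1.672, 0.002]
ft_force: [-0.1, 0.0, -0.3]
width: 0.0003
top dial_bay 0.75 0.0419 -53.7
top dial_rim 0.55 0.047 -70.3
scene dial_bay 0.69 0.0507 -55.0
scene dial_rim 0.69 0.0436 -61.9
wrist dial_bay 0.61 0.0339 -65.1
wrist dial_rim 0.78 0.0394 -57.8
11.6333 [0.45995709 0.06115117 0.22762622] ang -139.87826227891097 0.1596006090675598 [-0.64248893  0.15236661 -0.42568416]
wrist 0.8 [320.5, 181.2] [0.50451199 0.06268706 0.08      ]
wrist 0.83 [320.5, 176.9, 31.8, 30.4] [0.50620987 0.06650008 0.08      ]
scene 0.67 [288.2, 178.0] [0.49378789 0.07776376 0.08      ]
```

View pics/d8.png

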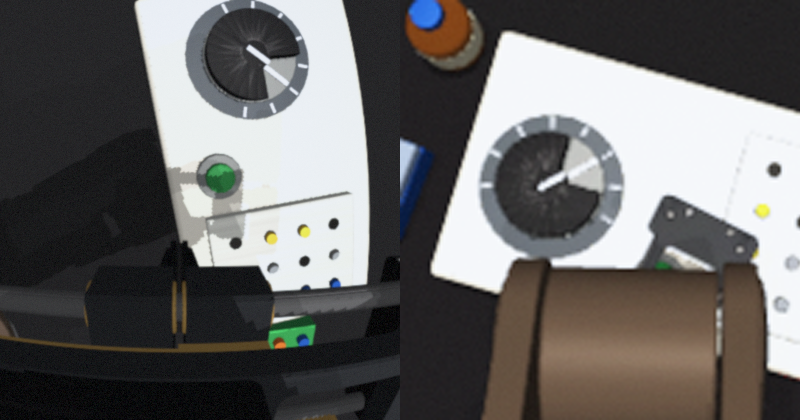

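```bash
python3 -m inch '[[0,0,0,0.015,0.002,-0.01,1],[0,0,0,0.03,0.004,-0.03,1],[0,0,0,0.04,0.005,-0.055,1],[0,0,0,0.0455,0.005,-0.08,1],[0,0,0,0.0455,0.005,-0.1,1],[0,0,0,0.0455,0.005,-0.115,1],[0,0,0,0.0455,0.005,-0.119,1],[0,0,0,0.0455,0.005,-0.119,1]]'
python3 -m inch '[[0,0,0,0,0,-0.002,1],[0,0,0,0,0,-0.004,1],[0,0,0,0,0,-0.006,1],[0,0,0,0,0,-0.008,1],[0,0,0,0,0,-0.01,1],[0,0,0,0,0,-0.012,1],[0,0,0,0,0,-0.012,1],[0,0,0,0,0,-0.012,1]]'
python3 - <<'E'
from h import *
snap("wrist","w9");S=snap("scene","s9")[:,:,::-1];W=cv2.imread("pics/w9.png")
cv2.imwrite("pics/d9.png",np.hstack([W[100:400,100:460],cv2.resize(S[140:240,230:370],(420,300),interpolation=cv2.INTER_CUBIC)]))
s=manip.state();print(s["tool_pos"],s["ft_force"])
E
```

```text
clock: 12.6
tool_pos: [0.5051, 0.0661, 0.1079]
tool_rot: [-2.656, -1.676, 0.003]
ft_force: [0.8, -0.4, 0.4]
width: 0.0008
clock: 13.27
tool_pos: [0.5061, 0.0661, 0.0996]
tool_rot: [2.655, 1.676, 0.005]
ft_force: [-8.1, -1.0, 39.6]
width: 0.0007
[0.50614127 0.06613354 0.09955433] [-8.08326801 -0.65681624 39.17811856]
```

View pics/d9.png

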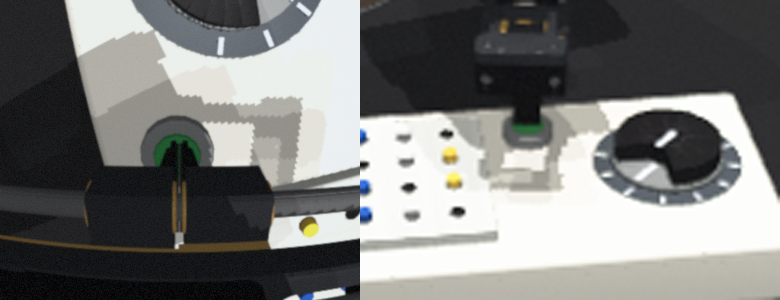

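```bash
for i in 1 2 3 4; do python3 -m inch '[[0,0,0,0,0,0.001,1],[0,0,0,0,0,0.002,1],[0,0,0,0,0,0.0025,1],[0,0,0,0,0,0.0025,1],[0,0,0,0,0,0.0025,1],[0,0,0,0,0,0.0025,1],[0,0,0,0,0,0.0025,1],[0,0,0,0,0,0.0025,1]]' | grep -E "tool_pos|ft_force"; done
```

```text
tool_pos: [0.506, 0.0661, 0.1002]
ft_force: [-0.8, -0.7, 11.5]
tool_pos: [0.5055, 0.0661, 0.1016]
ft_force: [2.7, -0.6, 2.0]
tool_pos: [0.5053, 0.0661, 0.1041]
ft_force: [1.2, -0.2, 2.5]
tool_pos: [0.5054, 0.0661, 0.1066]
ft_force: [-0.3, -0.0, -0.3]
```

```bash
python3 -m inch '[[0,0,0,0,0,0.01,1],[0,0,0,0,0,0.025,1],[0,0,0,0,0,0.045,1],[0,0,0,-0.01,0,0.07,1],[0,0,0,-0.025,0,0.095,1],[0,0,0,-0.04,0,0.11,1],[0,0,0,-0.04,0,0.115,1],[0,0,0,-0.04,0,0.115,1]]'
python3 look.py 10
python3 - <<'E'
from h import *
for t in("rack","bottle","tip_box"):
    r=manip.place_of("scene",t)[:1]
    if r:print(t,atz("scene",r[0]["location"],0).round(4))
W=cv2.imread("pics/wrist_10.png");S=cv2.imread("pics/scene_10.png")
cv2.imwrite("pics/d10.png",np.hstack([W[:300,100:460],cv2.resize(S[140:240,230:370],(420,300),interpolation=cv2.INTER_CUBIC)]))
E
```

```text
clock: 16.7
tool_pos: [0.4659, 0.0662, 0.2234]
tool_rot: [2.655, 1.676, 0.004]
ft_force: [0.3, 0.4, -0.5]
width: 0.0008
top dial_bay 0.7 0.0425 -50.6
top dial_rim 0.84 0.0453 -70.8
scene dial_bay 0.95 0.0384 -58.2
scene dial_rim 0.74 0.0444 -58.1
wrist dial_bay 0.82 0.0345 -61.1
wrist dial_rim 0.56 0.044 -59.0
17.15 [0.46555801 0.06609984 0.22110212] ang -139.94410691948295 0.15212881720019641 [ 0.08675415 -1.19181361 -0.07787327]
rack [ 0.494  -0.2323  0.    ]
bottle [0.7191 0.2517 0.    ]
tip_box [0.5983 0.3502 0.    ]
```

View pics/d10.png

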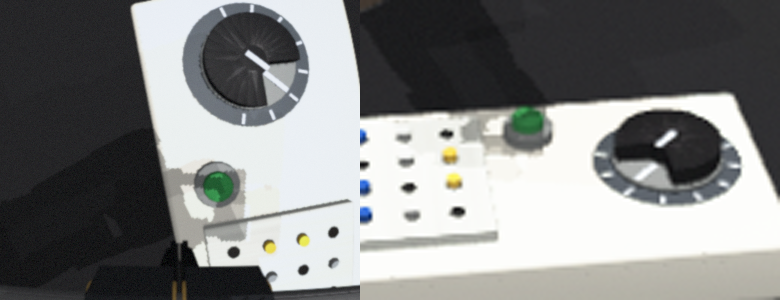

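The button has sprung back up: it stands clear above its housing in the scene view. The dial line is still on the -60° tick, four ticks from its start, and the arm touches nothing.

```bash
python3 -c "from rig import manip; print(manip.finish_job())"
```

```text
the job is handed in; nothing more can be done
None
```

I turned the dial four clicks clockwise, then pressed the start button and let it spring back. I handed the job in at about 17 s, with the arm clear of everything.

- **Dial:** The bay started on the tick at 60° (world frame). I pushed it round with the closed fingertips until it snapped onto the tick at -60°, with a force of about 5 N or less at each check. The last look from the scene and wrist cameras put the bay at -58° to -61°. The top camera's network read -51° and -71° for two points on the same line, but its picture taken just before the press showed the line on the right tick.
- **Start button:** I pressed it once. It went down about 6 mm to a hard stop and pushed back with 2 to 2.5 N as I let it up. It stood up again in the last picture.
- **Press force:** It peaked at about 40 N at the fingertips, far more than the 4 N needed. The 40 N limit is for the arm and gripper body, so I don't expect it to count, but it was firmer than intended.
- **Rack, bottle and tip box:** The scene camera found them within about 5 mm of their first readings, which is within its error. The arm did not go near them.

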